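# Gauge a clevis pin with a ratchet micrometer

### The job

The clevis pin in the V-rest of the bench micrometer has to be gauged: first push it gently along the V until its end is home against the end stop, then run the spindle down onto it by turning the ratchet at the top of the micrometer clockwise (seen from above) until the slip clutch has clicked about three times, and stop there. Do not drive the pin hard into the stop, do not keep spinning the ratchet, leave the other tools where they lie, and let go at the end.

Things in the scene. Friction and masses are not known exactly. Their poses are not given: they have to be found in the camera images.
- rest (a point): Bench micrometer, fixed to the shelf: grey cast base 176 x 116 x 14 mm, steel V-rest 106 x 40 mm with its top 46 mm above the shelf, grey column and overarm (top 114 mm) carrying an upright micrometer head. This point is on the head's vertical axis, at the height of the pin's axis in the V (46 mm). x runs along the V towards the end stop, z up; the column is on the -y side.
- pin: Steel clevis pin lying loose in the V-rest, 110 mm long overall, about 160 g: shank 16 mm in diameter, flat round head 24 mm in diameter and 7 mm thick at its -x end, which sticks out of the V-rest away from the stop. Origin: middle of its length, on its axis. x runs along it from the head to the plain end. It starts 10 to 28 mm short of the stop and slides at about 1 to 2 N.
- pin_head (a point): Centre of the outer flat face of the pin's head, where it can be pushed; 46 mm above the shelf. With the pin home it stands 94 mm from the micrometer's axis.
- pin_end (a point): Centre of the pin's plain end, the end that goes to the stop.
- stop: End stop of the V-rest: an upright steel plate 8 mm thick, 30 mm wide, its top 61 mm above the shelf, fixed across the end of the V; its face is 16 mm beyond the micrometer's axis. Origin on the micrometer's axis at shelf level; axes as the rest's.
- stop_face (a point): The point of the stop's face that the centre of the pin's plain end must reach (46 mm above the shelf, on the V's axis); x points from the pin into the stop.
- ratchet_top (a point): Centre of the top face of the ratchet, the uppermost knurled steel knob of the micrometer head: 18 mm in diameter, 24 mm tall, top 187 to 191 mm above the shelf, axis vertical, z up. 2.5 mm under it begins the thimble (21 mm in diameter, 40 mm long); turned by the thimble the clutch cannot slip. The rules' joint clutch is the angle the clutch has slipped: it is not reported, it must be felt.
- spindle: Spindle, its face 0.5 to 3.5 mm above the pin at first. Turning the ratchet clockwise from above lowers it and the knob about 4 mm a turn. Torque: 0.03 N m running free, up to 0.1 as it tightens on the pin (a fifth of a turn), then quickly 0.22, where the clutch slips and it stays, also while the knob is held still. One click per 22.5 degrees of slip. Origin on the axis, not at the face.
- pipe_cap: Bystander: yellow plastic pipe cap, open side up, 52 mm in diameter, 24 mm tall, near the micrometer. Origin at its underside.
- punch: Bystander: steel punch with a rubber tip, 124 mm long, 13 mm thick, lying near the micrometer. Origin under its middle.
- socket: Bystander: steel wrench socket, 26 mm in diameter, 34 mm tall, standing near the micrometer's column. Origin at its underside.
- bolt_puller: Bystander: aluminium two-legged bolt puller, about 130 x 80 mm, 18 mm tall, lying flat. Origin under its bridge.
- spare_pin: Bystander: another clevis pin, 70 mm long, standing on its head. Origin at its underside.
- lock_cylinder: Bystander: brass lock cylinder, 60 mm long, 27 mm tall, lying. Origin at its underside.
- oil: Bystander: white oil bottle, 54 mm in diameter, 120 mm tall, standing. Origin at its underside.
Mind the look-alikes: they are no part of the job. What is shaped like the part that bears rest but blue or green is not meant.

How it is judged:
By the outcome, as a careful person would: the job done as asked, in the order asked, and still so for the second after the job is handed in, with the robot touching nothing.
It also fails if it takes over 72 s, if anything falls off the work surface, if the arm or the gripper's body presses on something with over 40 N, if the wrist force passes 120 N, or if a joint passes its speed limit or range.

### The arm

A 7-joint arm with a two-finger parallel gripper is mounted at the origin on the work surface. World frame = base frame: x ahead of the robot, y to its left, z up, the work surface at z = 0. Lengths are in mm, angles in rad, forces in N, time in s.
With the tool pointing down it reaches from about 400 to 900 mm from the base axis. Payload 5.6 kg.
Tool frame: the origin (TCP) lies midway between the tips of the shut fingers; the grasp point (between the pads) lies 19 mm behind it; x points along the fingers, y is the direction in which the jaws open and shut, and the axes are right-handed (so a half turn about x gives the same grasp; the last joint's range is limited). The gripper opens to 92 mm and grips with 3 to 60 N. Pads are 20 mm wide; open, the fingers measure 128 mm over their backs; the gripper's body (75 mm by 189 mm) begins 69 mm behind the grasp point.
Start: joints at [-1.304, 0.468, -0.012, 1.603, 0.006, 1.071, -0.056], TCP at [198.206, 619.051, 214.592] pointing down, gripper open.
Joint ranges: [-2.53, 2.53], [-0.31, 2.02], [-1.57, 1.55], [0.28, 2.44], [-1.29, 4.43], [0.15, 1.84], [-2.92, 2.92]. Speed limits (rad/s): [2.57, 2.57, 3.14, 3.14, 3.14, 3.14, 3.14].

### API

Orientations are given as a rotation vector (axis times angle).
In Python, from cell import robot, grip, kin, viewer gives the robot as it stands. Calls block until the motion is done:
- robot.movep(position, orientation): joint-space move of the TCP to a pose.
- robot.servo_line(position, feed=150, rotation=None): straight line of the TCP; rotation=None keeps the orientation; feed is the mean speed in mm/s.
- robot.goto_joints(angles): joint-space move.
- grip(opening, newtons=None): opening from 0.0 (shut) to 1.0 (fully open); newtons is the grip in N (None keeps the last); returns when the fingers have stopped.
- robot.hold(seconds).
- kin.ik(position, orientation): joint angles nearest the present ones, or None.
- robot.observe(): the state.
- viewer.read_camera(name): name is "scene" or "top"; returns the picture (480x640x3 uint8, red, green, blue); there is no depth.
- viewer.camera_info(name): a dict with "camera_matrix" (3x3 intrinsics, pixels), "R" (3x3) and "t" (3): a world point X has camera coordinates R X + t. Camera axes: x right, y down, z forward; pixel columns grow to the right and rows downward; lengths in mm; the calibration is good to about 2 mm. A picture is of the moment at which its call begins. camera_info takes no time and is no camera call.
A pose or a line that the arm cannot do raises robot.IKError and nothing moves.
- robot.job_done(): hands the job in, once; it reports no verdict.
Trained networks look in the newest picture that a camera, given by its name, has taken for a name from the list of things; names that differ only in an ending like _2 or _b are one class to them, and where a whole thing is asked for, a point or a joint stands for the part that bears it (a point fixed in the world has none). Each returns a list of dicts, best first, with "confidence" (0 to 1); they miss things now and then, are a little off and sometimes report something else, mostly with a low value. They report only what shows in the picture. A call takes as long as a camera call. They do not tell look-alikes from the thing itself.
- viewer.silhouettes(name, camera): "mask" (480x640 bool, what is visible of it).
- viewer.pinpoint(name, camera): "at" ([x, y, z] in mm, in the coordinates of the camera as it stood for that picture, good to about 4 mm: a listed point, or the origin of a listed thing).
The state is a dict: "t": time; "joints": joint angles; "joint_velocities": joint speeds; "joint_torque": joint torques, N m; "tcp_pos": TCP position; "tcp_rot": TCP orientation; "contact_force": force on the tool from outside, world axes, zero at the start; "wrist_torque": the same for the moment, N m; "grip_width": opening from 0.0 (shut) to 1.0 (fully open).
Only numpy, scipy, OpenCV 4.12 (cv2) and the standard library are available. Lean on these libraries where they do the work, as an engineer would, in place of code of your own. Each camera call takes 0.05 s, during which the arm holds its last target.

## Working session

There is one attempt and no reset: what is moved stays moved. The work goes in short steps, each a Python script; the robot and the scene stay as the last script left them, time stands still between calls to the robot, and variables do not carry over. Pictures are saved under pics/ and viewed, and the job is handed in when it is done.

```bash
ls; mkdir -p pics; python3 - <<'E'
from cell import robot, grip, kin, viewer
import cv2, numpy as np
s=robot.observe(); print(s)
for c in ("scene","top"):
    im=viewer.read_camera(c); cv2.imwrite(f"pics/{c}0.png",im[:,:,::-1])
    ci=viewer.camera_info(c); R=np.array(ci["R"]);t=np.array(ci["t"]); print(c,ci["camera_matrix"],-R.T@t)
    for n in ("rest","pin","pin_head","pin_end","stop_face","ratchet_top","spindle","pipe_cap","punch","socket","bolt_puller","spare_pin","lock_cylinder","oil"):
        r=viewer.pinpoint(n,c)
        print(n,[(np.round(R.T@(np.array(d["at"])-t),1).tolist(),round(d["confidence"],2)) for d in r][:4])
print(robot.observe()["t"])
E
```

```text
pics
{'t': 0.0, 'joints': array([-1.30401232,  0.4683464 , -0.01160472,  1.6036338 ,  0.00599136,
        1.07140675, -0.05633881]), 'joint_velocities': array([-9.09605123e-04, -6.41099933e-04,  8.00237447e-04,  1.48227626e-03,
        2.05653926e-04,  8.42952271e-05,  5.62667970e-04]), 'joint_torque': array([ 7.50255708e-05, -5.20587051e+01, -1.25911666e-02, -2.43760550e+01,
       -5.67343784e-02,  1.70074910e-02,  1.59365586e-04]), 'tcp_pos': array([198.03789644, 618.4750268 , 213.65611362]), 'tcp_rot': array([ 0.24183441,  1.55723565, -0.24459666]), 'contact_force': array([-0.72734335, -0.55330083,  0.17124704]), 'wrist_torque': array([ 0.05975644,  0.0080834 , -0.01262022]), 'grip_width': 1.0031758957046142}
scene [[446.99634155   0.         321.96953201]
 [  0.         446.99634155 245.76807117]
 [  0.           0.           1.        ]] [1100.04114643  484.92518297  605.63074673]
rest [([336.5, 191.2, 46.8], 0.97), ([563.8, 21.2, 44.7], 0.84), ([641.4, -294.1, 43.9], 0.69)]
pin [([568.2, 79.1, 49.2], 0.87)]
pin_head [([576.4, 133.7, 46.4], 0.66)]
pin_end [([561.8, 28.6, 45.2],
[... 816 characters left out ...]
 187.6], 0.55)]
pin_head [([572.0, 137.4, 47.5], 0.86)]
pin_end [([559.2, 28.6, 44.9], 0.51)]
stop_face [([557.1, -0.3, 45.0], 0.6), ([328.9, 175.1, 45.6], 0.44)]
ratchet_top [([643.1, -296.8, 193.3], 0.59), ([558.0, 17.7, 185.3], 0.41), ([331.1, 195.2, 192.1], 0.41), ([640.5, -5.2, -4.6], 0.33)]
spindle [([327.9, 193.1, 0.2], 0.58), ([560.1, 19.0, -4.4], 0.51)]
pipe_cap [([530.7, -86.4, -2.0], 0.83)]
punch [([639.9, -5.6, -3.8], 0.7), ([578.0, 134.3, 48.7], 0.68)]
socket [([463.9, 68.1, 2.2], 0.49)]
bolt_puller [([478.3, -424.2, 3.5], 0.55)]
spare_pin [([428.0, 335.7, -2.6], 0.62), ([562.7, 22.1, 0.5], 0.58)]
lock_cylinder [([585.2, 336.9, 4.7], 0.52)]
oil [([697.2, 213.1, -2.2], 0.63)]
1.5
```

View pics/scene0.png

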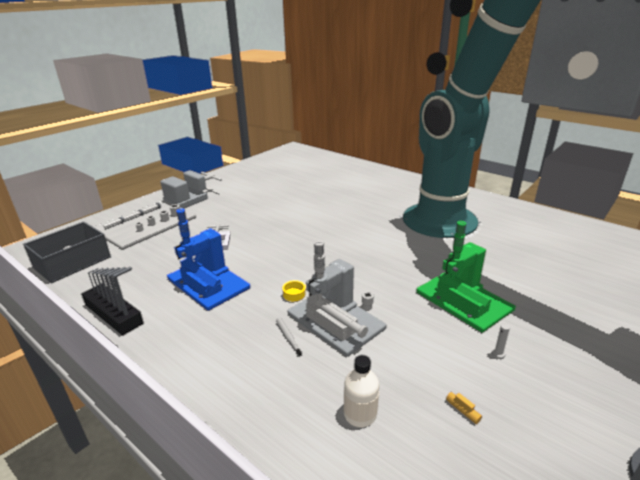

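View pics/top0.png

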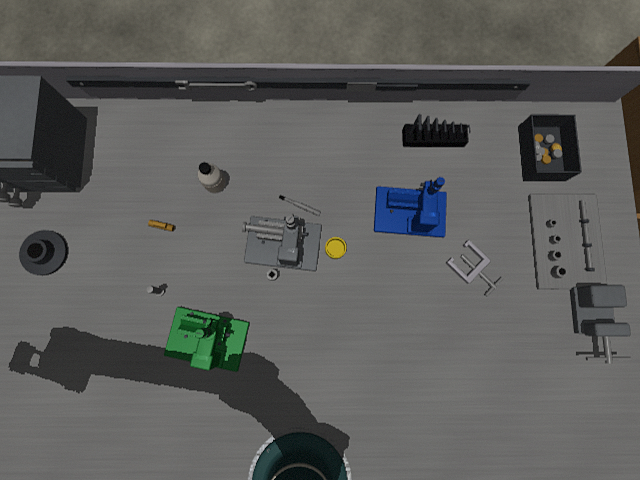

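The scene picture shows the grey micrometer at about (335,305). The blue (205,265) and green (465,285) ones are look-alikes. In the top picture it sits at (285,240), with the pin head towards the left at (247,228). Next I'll zoom in to refine the axis and the V direction.

```bash
cat > h.py <<'E'
from cell import robot, grip, kin, viewer
import cv2, numpy as np
def cam(c):
    ci=viewer.camera_info(c); return np.array(ci["camera_matrix"]),np.array(ci["R"]),np.array(ci["t"])
def proj(c,X):
    K,R,t=cam(c); p=K@(R@np.array(X,float)+t); return p[:2]/p[2]
def back(c,uv,z):
    K,R,t=cam(c); d=R.T@np.linalg.inv(K)@np.array([uv[0],uv[1],1.]); o=-R.T@t
    return o+d*(z-o[2])/d[2]
E
python3 - <<'E'
from h import *
for c,(u0,v0,w,h),f in (("scene",(280,230,120,130),6),("top",(230,195,110,85),7)):
    im=cv2.imread(f"pics/{c}0.png"); cr=im[v0:v0+h,u0:u0+w]
    cr=cv2.resize(cr,None,fx=f,fy=f,interpolation=cv2.INTER_CUBIC)
    if cr.shape[0]>600: cr=cr[:600]
    for n in range(0,w,10): cv2.putText(cr,str(u0+n),(n*f,8),0,.3,(0,0,255)); cv2.line(cr,(n*f,10),(n*f,14),(0,0,255))
    for n in range(0,h,10): cv2.putText(cr,str(v0+n),(0,n*f+4),0,.3,(0,0,255))
    # overlay
    a=np.array([559,19.0]);yaw=np.deg2rad(-90-6); x=np.array([np.cos(yaw),np.sin(yaw)]);y=np.array([-x[1],x[0]])
    P=lambda l,z:[ (proj(c,[*(a+x*p+y*q),z])-[u0,v0])*f+f/2 for p,q in l]
    def poly(l,z,col): cv2.polylines(cr,[np.round(np.array(P(l,z))).astype(int)],True,col,1)
    poly([(9*np.cos(k),9*np.sin(k)) for k in np.arange(0,6.28,.3)],189,(0,255,0))
    poly([(16,-15),(16,15),(24,15),(24,-15)],61,(255,0,0))
    poly([(-108,0),(16,0)],46,(0,255,255))
    cv2.imwrite(f"pics/{c}0crop.png",cr)
E
```

```text
(no output)
```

View pics/scene0crop.png

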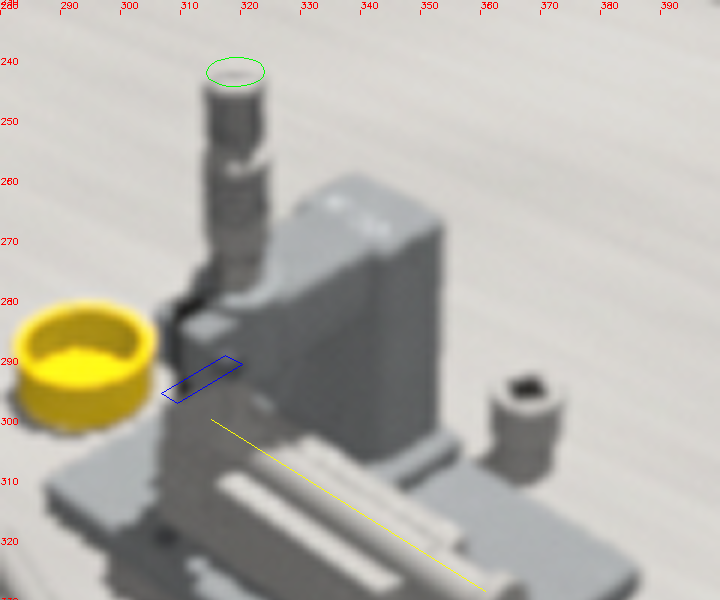

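View pics/top0crop.png

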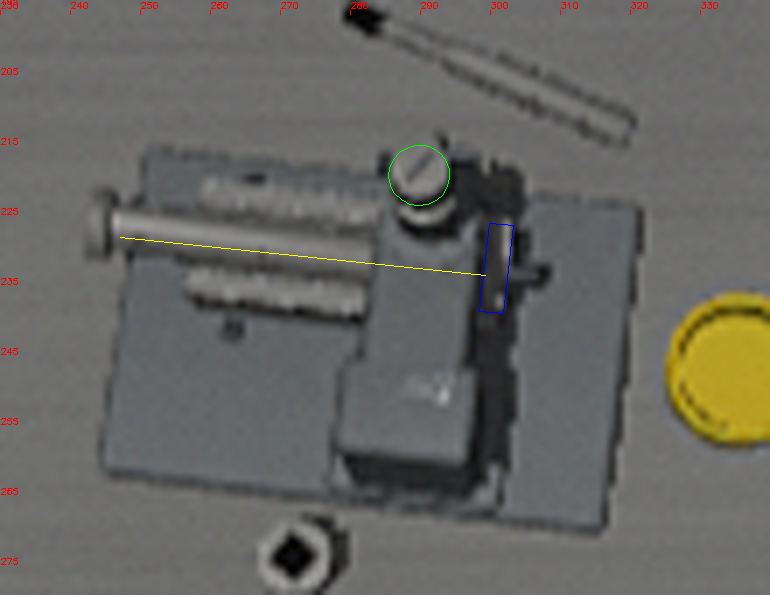

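```bash
python3 - <<'E'
from h import *
from scipy.spatial.transform import Rotation as Ro
c=lambda p:(230+p[0]/7-.07,195+p[1]/7-.07)
B=lambda p,z:back("top",c(p),z)
for l,a,b,z in (("pin",(115,220),(370,252),46),("base up",(150,148),(640,205),14),("base low",(102,470),(600,530),14)):
    A,C=B(a,z),B(b,z);d=C-A;print(l,A.round(1),C.round(1),np.degrees(np.arctan2(d[1],d[0])).round(2))
A,C=B((640,205),14),B((603,530),14);print("base right",A,C,np.degrees(np.arctan2(*(C-A)[1::-1])))
print("ratchet",B((419,174),189),"head",B((97,226),46),"headedges",B((112,225),46))
s=lambda p:(280+p[0]/6-.08,230+p[1]/6-.08)
print("scene rat",back("scene",s((233,76)),189))
print(Ro.from_rotvec(robot.observe()["tcp_rot"]).as_matrix().round(3))
E
```

```text
pin [575.2 127.2  46. ] [564.3  41.   46. ] -97.18
base up [607.8 120.4  14. ] [587.8 -51.1  14. ] -96.65
base low [494.3 134.   14. ] [473.6 -37.   14. ] -96.88
base right [587.82497144 -51.10850893  14.        ] [473.62701098 -38.0600162   14.        ] 173.4815368005133
ratchet [558.38921284  18.07593581 189.        ] head [573.08176203 133.24777463  46.        ] headedges [573.43831337 128.20474404  46.        ]
scene rat [562.23520495  21.81928886 189.        ]
[[ 0.     0.305  0.952]
 [ 0.     0.952 -0.305]
 [-1.     0.     0.   ]]
```

```bash
cat >> h.py <<'E'
from scipy.spatial.transform import Rotation as Ro
YAW=np.deg2rad(-96.8)
X=np.array([np.cos(YAW),np.sin(YAW),0]);Y=np.array([-X[1],X[0],0]);Z=np.array([0,0,1.])
def rot(a=0):  # tool down; tool y = rest y turned by a (ccw from above)
    y=np.cos(a)*Y-np.sin(a)*X; x=-Z; return Ro.from_matrix(np.c_[x,y,np.cross(x,y)]).as_rotvec()
AX=np.array([560.5,20.,0])
def crop(c,name,u0,v0,w,h,f):
    im=viewer.read_camera(c); cr=im[v0:v0+h,u0:u0+w,::-1]
    cr=cv2.resize(cr,None,fx=f,fy=f,interpolation=cv2.INTER_CUBIC)
    for n in range(0,w,10): cv2.putText(cr,str(u0+n),(n*f,8),0,.3,(0,0,255)); cv2.line(cr,(n*f,10),(n*f,14),(0,0,255))
    for n in range(0,h,10): cv2.putText(cr,str(v0+n),(0,n*f+4),0,.3,(0,0,255))
    cv2.imwrite(f"pics/{name}.png",cr)
E
python3 - <<'E'
from h import *
p=AX-X*155+Z*200
for a in (0,np.pi):
    print(a,kin.ik(p,rot(a)))
for a in np.arange(-7,7,.5): 
    q=kin.ik(AX+Z*170,rot(a)); print(a,None if q is None else np.round(q,2))
q=[(a,kin.ik(p,rot(a))) for a in (0,np.pi)]
q=[k for k in q if k[1] is not None]
a=min(q,key=lambda k:abs(k[1][6]))[0]; print("use",a)
robot.movep(p,rot(a))
robot.servo_line(AX-X*155+Z*70,feed=150)
s=robot.observe();print(s["t"],s["tcp_pos"]-(AX-X*155+Z*70),s["joints"].round(2),s["contact_force"],s["wrist_torque"])
grip(0.0,20)
print(robot.observe()["t"])
crop("scene","s1",280,180,160,190,4) ; crop("top","t1",200,150,140,120,5)
im=viewer.read_camera("scene");cv2.imwrite("pics/s1f.png",im[:,:,::-1])
E
```

```text
0 [-0.75564168  0.43463     0.53775937  1.76210336 -0.25668534  1.01512938
 -0.24088015]
3.141592653589793 [-0.2793151   0.40974832 -0.08802209  1.72915658  0.0415112   1.00449352
  2.64054586]
-7.0 [-0.64  0.42  0.69  1.9  -0.33  0.93 -0.62]
-6.5 [-0.6   0.41  0.63  1.9  -0.3   0.93 -0.15]
-6.0 [-0.55  0.4   0.58  1.9  -0.27  0.92  0.32]
-5.5 [-0.51  0.39  0.52  1.89 -0.24  0.92  0.79]
-5.0 [-0.46  0.39  0.45  1.89 -0.21  0.91  1.26]
-4.5 [-0.4   0.38  0.38  1.89 -0.18  0.91  1.73]
-4.0 [-0.33  0.37  0.29  1.88 -0.13  0.91  2.19]
-3.5 [-0.22  0.37  0.16  1.87 -0.07  0.9   2.63]
-3.0 [-1.01  0.77  1.35  1.92 -0.83  1.17 -2.46]
-2.5 [-1.01  0.77  1.35  1.92 -0.83  1.17 -1.96]
-2.0 [-1.01  0.77  1.35  1.92 -0.83  1.17 -1.46]
-1.5 [-0.76  0.47  0.86  1.91 -0.44  0.96 -1.31]
-1.0 [-0.66  0.43  0.72  1.9  -0.35  0.94 -0.89]
-0.5 [-0.62  0.42  0.67  1.9  -0.32  0.93 -0.42]
0.0 [-0.58  0.41  0.61  1.9  -0.29  0.92  0.05]
0.5 [-0.54  0.4   0.55  1.9  -0.26  0.92  0.53]
1.0 [-0.48  0.39  0.49  1.89 -0.23  0.91  0.99]
1.5 [-0.43  0.38  0.42  1.89 -0.19  0.91  1.46]
2.0 [-0.37  0.38  0.34  1.88 -0.16  0.91  1.93]
2.5 [-0.27  0.37  0.22  1.88 -0.1   0.9   2.38]
3.0 [-0.2   0.37  0.12  1.87 -0.06  0.9   2.84]
3.5 [-1.01  0.77  1.35  1.92 -0.83  1.17 -2.24]
4.0 [-1.01  0.77  1.35  1.92 -0.83  1.17 -1.74]
4.5 [-1.01  0.77  1.35  1.92 -0.83  1.17 -1.24]
5.0 [-0.71  0.45  0.79  1.9  -0.39  0.95 -1.14]
5.5 [-0.64  0.43  0.7   1.9  -0.34  0.93 -0.69]
6.0 [-0.6   0.41  0.64  1.9  -0.31  0.93 -0.21]
6.5 [-0.56  0.4   0.59  1.9  -0.28  0.92  0.26]
use 0
4.6167 [0.74773821 0.16358735 0.84003517] [-0.69  0.6   0.46  1.84 -0.37  0.78 -0.16] [0.3256623  1.37672627 0.32285883] [-0.08209006  0.06978324 -0.0001996 ]
5.9667
```

View pics/s1.png

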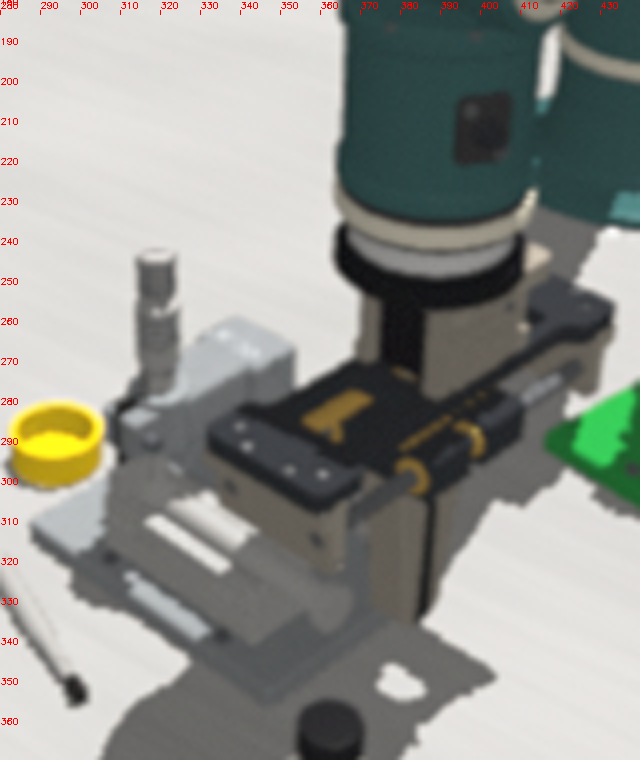

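View pics/t1.png

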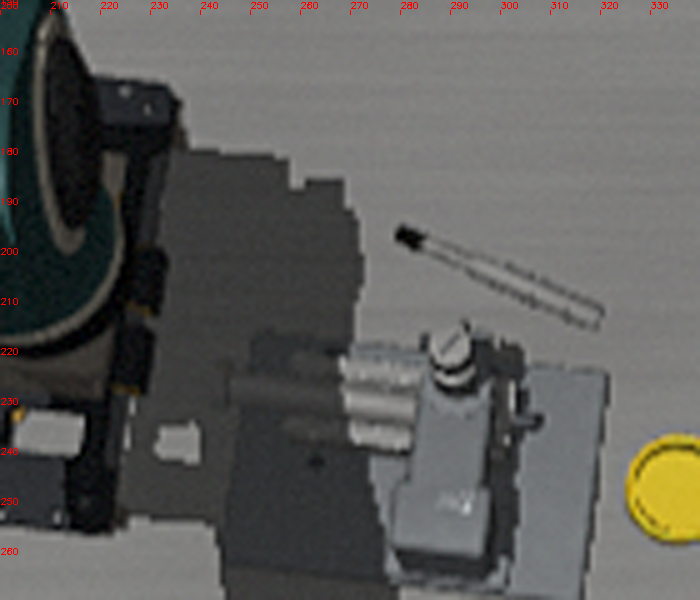

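View pics/s1f.png

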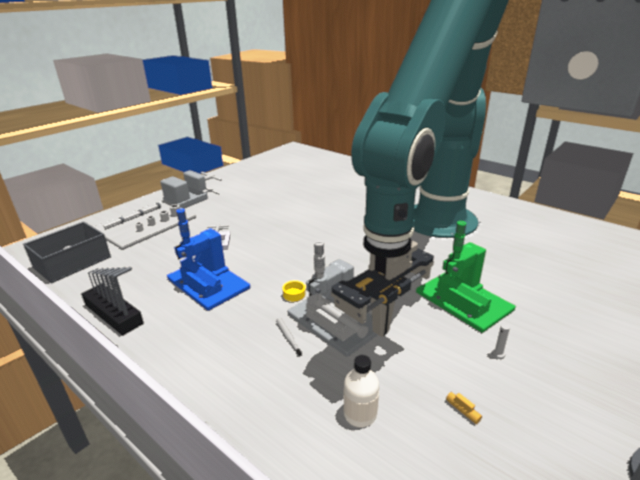

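The scene view shows the shut gripper at about (390,290), with its long side across the V and clear of the micrometer. The oil bottle is clear too. I'll descend and push with the force guarded.

```bash
python3 - <<'E'
from h import *
robot.servo_line(AX-X*155+Z*38,feed=60)
robot.hold(.3)
def F(n=4):
    v=[]
    for _ in range(n): robot.hold(.01); v.append(robot.observe()["contact_force"])
    return np.mean(v,0),np.std(v,0)
f0,sd=F(10);print("f0",f0.round(2),sd.round(2),robot.observe()["t"])
np.save("f0.npy",f0)
d=155
while d>100:
    st=4 if d>128 else 1.0
    d-=st
    t0=robot.observe()["t"]
    robot.servo_line(AX-X*d+Z*38,feed=20 if st>1 else 12)
    f,_=F(3);s=robot.observe()
    fx=-(f-f0)@X
    print(d,round(-(s["tcp_pos"]-AX)@X,2),round(fx,2),round((f-f0)[2],2),round(s["t"],2))
    if fx>3.2: break
E
```

```text
f0 [-0.15  0.16  0.  ] [0.46 0.52 0.38] 7.1833
151 150.83 -0.25 0.26 7.56
147 146.86 -0.16 0.94 7.93
143 142.88 -0.13 -0.27 8.31
139 138.86 0.1 -0.4 8.68
135 134.88 0.07 -0.07 9.06
131 130.84 -0.13 0.11 9.43
127 126.81 -0.29 -0.31 9.81
126.0 126.13 0.52 -0.02 10.08
125.0 125.19 1.38 -0.11 10.36
124.0 123.93 1.04 -0.1 10.63
123.0 122.85 1.6 0.09 10.91
122.0 121.85 1.02 -0.16 11.18
121.0 120.85 0.91 0.29 11.46
120.0 119.89 1.55 0.2 11.73
119.0 118.86 1.38 0.52 12.01
118.0 117.89 0.87 0.44 12.28
117.0 116.85 1.48 0.61 12.56
116.0 115.85 0.92 0.52 12.83
115.0 114.89 1.61 0.56 13.11
114.0 113.88 1.47 0.07 13.38
113.0 112.87 1.37 0.7 13.66
112.0 111.87 1.09 0.76 13.93
111.0 110.9 1.6 0.41 14.21
110.0 109.88 1.27 0.53 14.48
109.0 108.88 1.35 0.47 14.76
108.0 107.86 1.84 0.89 15.03
107.0 106.89 1.21 0.54 15.31
106.0 105.88 1.66 1.09 15.58
105.0 104.9 1.77 0.7 15.86
104.0 103.87 1.65 1.36 16.13
103.0 102.94 1.76 0.78 16.41
102.0 102.74 4.33 -0.11 16.68
```

```bash
python3 - <<'E'
from h import *
f0=np.load("f0.npy")
v=[]
for _ in range(8): robot.hold(.02); s=robot.observe(); v.append(-(s["contact_force"]-f0)@X)
print(np.mean(v),-(s["tcp_pos"]-AX)@X)
robot.servo_line(AX-X*101.6+Z*38,feed=10)
v=[]
for _ in range(8): robot.hold(.02); s=robot.observe(); v.append(-(s["contact_force"]-f0)@X)
print(np.mean(v),-(s["tcp_pos"]-AX)@X)
robot.servo_line(AX-X*120+Z*38,feed=60)
robot.servo_line(AX-X*140+Z*215,feed=200)
# hover near the knob to calibrate cameras: TCP at z=215, 60 mm before axis along -X
robot.servo_line(AX-X*60+Z*215,feed=150)
robot.hold(.2)
s=robot.observe();print(s["t"],s["tcp_pos"])
for c in ("scene","top"): print(c,"tcp px",proj(c,s["tcp_pos"]),proj(c,AX+Z*189))
crop("scene","s2",260,130,160,150,4) ; crop("top","t2",230,170,100,85,7)
E
```

```text
4.741089545554162 102.7083597614922
5.6220340676849965 102.65020126436482
19.5833 [567.62003996  80.86932391 214.80640925]
scene tcp px [342.56993344 241.65883413] [318.60450807 241.90358536]
top tcp px [257.66847753 212.26460825] [288.85624427 218.77892124]
```

View pics/s2.png

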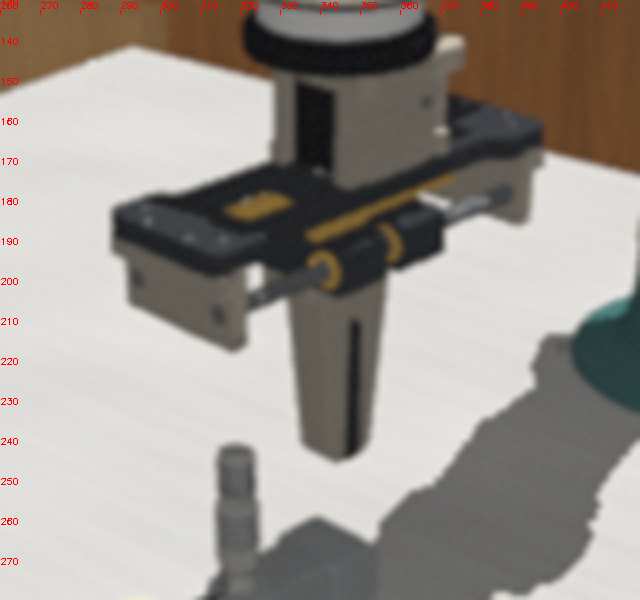

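View pics/t2.png

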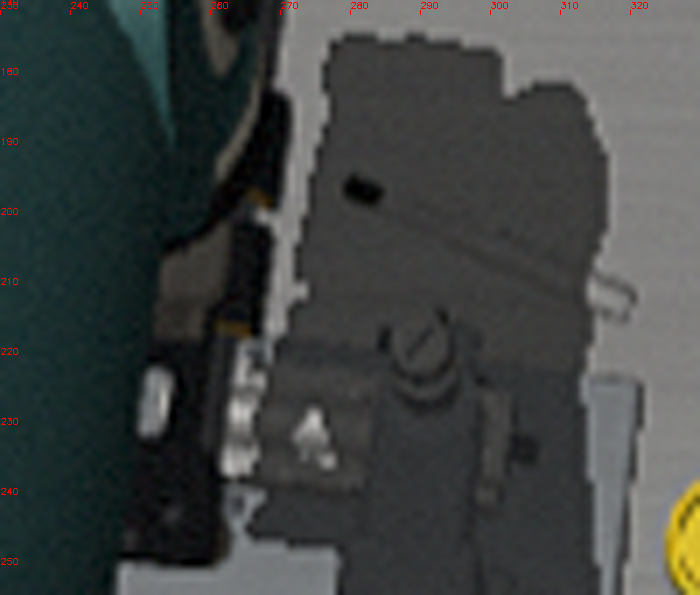

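The pin is home: the force rose to 5.6 N with no further motion, against about 1.5 N while sliding. The scene view shows the fingertips at about (344,241) and the knob top at (319,243). I'll use the known TCP to correct that camera's offset and estimate the knob's height.

```bash
python3 - <<'E'
from h import *
for p in ([560,19],[560,21],[562,20],[558.4,18]):
  for z in (187,189,191): print(p,z,proj("scene",[*p,z]).round(2),proj("top",[*p,z]).round(2))
E
```

```text
[560, 19] 187 [318.39 242.56] [289.39 219.24]
[560, 19] 189 [318.36 241.63] [289.34 219.02]
[560, 19] 191 [318.34 240.69] [289.3 218.8]
[560, 21] 187 [319.21 242.9 ] [288.41 219.24]
[560, 21] 189 [319.19 241.97] [288.36 219.02]
[560, 21] 191 [319.17 241.03] [288.32 218.79]
[562, 20] 187 [318.1  243.16] [288.91 218.29]
[562, 20] 189 [318.08 242.23] [288.86 218.06]
[562, 20] 191 [318.06 241.29] [288.82 217.84]
[558.4, 18] 187 [318.53 242.05] [289.87 220.  ]
[558.4, 18] 189 [318.51 241.12] [289.82 219.78]
[558.4, 18] 191 [318.49 240.18] [289.78 219.56]
```

```bash
cat >> h.py <<'E'
def Fz(n=5):
    v=[];w=[]
    for _ in range(n):
        robot.hold(.01); s=robot.observe(); v.append(s["contact_force"]); w.append(s["wrist_torque"])
    return np.mean(v,0),np.mean(w,0)
def jaw(a): return np.cos(a)*Y-np.sin(a)*X
E
python3 - <<'E'
from h import *
A=np.array([560.2,19.2,0])
grip(0.5,4)
a=1.43
robot.servo_line(A-X*60+Z*215,feed=100,rotation=rot(.7))
robot.servo_line(A+Z*215,feed=100,rotation=rot(a))
robot.servo_line(A+Z*171,feed=80)
robot.hold(.2)
f0,w0=Fz(10); s=robot.observe();print("before",f0.round(2),w0.round(3),s["t"],s["joints"].round(2),(s["tcp_pos"]-A).round(2))
w=grip(0.0,4)
f,wt=Fz(10); s=robot.observe();print("grip",s["grip_width"]*92,"jaw force",((f-f0)@jaw(a)).round(2),(f-f0).round(2),(wt-w0).round(3),(s["tcp_pos"]-A).round(2),s["t"])
crop("scene","s3",260,170,130,120,5)
E
```

```text
before [-0.03 -0.03 -0.11] [ 0.006 -0.019 -0.007] 23.2 [-0.34  0.37  0.3   1.88 -0.14  0.91  1.34] [2.5000e-01 2.0000e-02 1.7146e+02]
grip 17.846176094943324 jaw force 0.28 [0.16 0.25 0.63] [0.037 0.013 0.007] [3.0000e-02 3.0000e-02 1.7102e+02] 23.8167
```

View pics/s3.png

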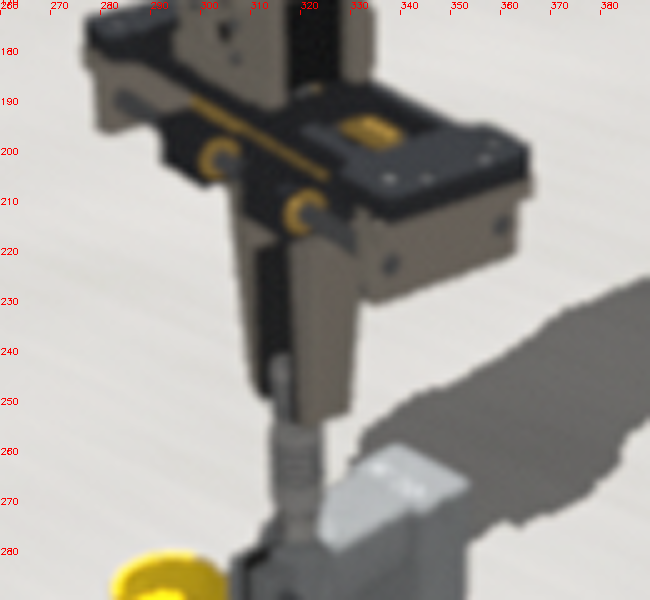

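The picture shows the fingers closed on the ratchet at about (317,245), above the thimble. The width reads 17.8 mm, which matches the 18 mm knob. Next is the perpendicular direction, at the start angle for turning.

```bash
python3 - <<'E'
from h import *
A=np.array([560.2,19.2,0])
grip(0.4,4)
for a in (1.95,2.45,2.95):
    robot.servo_line(A+Z*170.5,feed=100,rotation=rot(a))
robot.hold(.2)
f0,w0=Fz(10); s=robot.observe();print("before",f0.round(2),w0.round(3),s["t"],s["joints"].round(2),(s["tcp_pos"]-A).round(2))
grip(0.0,4)
f,wt=Fz(10); s=robot.observe();print("grip",s["grip_width"]*92,"jaw force",((f-f0)@jaw(a)).round(2),(f-f0).round(2),(wt-w0).round(3),(s["tcp_pos"]-A).round(2),s["t"])
grip(0.0,15)
f,wt=Fz(10); s=robot.observe();print("grip",s["grip_width"]*92,"jaw force",((f-f0)@jaw(a)).round(2),(f-f0).round(2),(wt-w0).round(3),(s["tcp_pos"]-A).round(2),s["t"])
E
```

```text
before [-0.04 -0.06 -0.27] [0.082 0.077 0.006] 26.5833 [-0.09  0.37 -0.01  1.87  0.    0.91  2.73] [-0.0000e+00  9.0000e-02  1.7052e+02]
grip 18.057225490293714 jaw force -3.56 [ 3.45 -0.89 -1.7 ] [-0.189 -0.782 -0.012] [  0.75  -0.19 170.65] 27.0833
grip 17.43432552110474 jaw force -4.6 [ 4.56 -0.83 -1.82] [-0.275 -1.046  0.007] [ 5.0000e-01 -1.3000e-01  1.7064e+02] 27.3833
```

```bash
python3 - <<'E'
from h import *
a=2.95
A=np.array([560.2,19.2,0])
f0=np.array([-.04,-.06,-.27])
for k in range(4):
    A=A-jaw(a)*.6
    robot.servo_line(A+Z*170.5,feed=10); robot.hold(.1)
    f,wt=Fz(8); s=robot.observe();print(A.round(2),"jaw force",((f-f0)@jaw(a)).round(2),(f-f0).round(2),wt.round(3),(s["tcp_pos"]).round(2),s["t"])
    if (f-f0)@jaw(a)>-.6: break
E
```

```text
[560.77  19.02   0.  ] jaw force -4.14 [ 3.92 -1.34 -0.75] [-0.183 -0.845 -0.016] [560.84  19.01 170.59] 27.8
[561.34  18.83   0.  ] jaw force -2.72 [ 2.64 -0.68  0.4 ] [-0.084 -0.501  0.006] [561.18  18.91 170.51] 28.2167
[561.91  18.65   0.  ] jaw force -0.71 [ 0.69 -0.18  2.17] [ 0.026 -0.045 -0.002] [561.6   18.79 170.46] 28.6333
[562.49  18.47   0.  ] jaw force 1.41 [-1.31  0.55  3.16] [0.208 0.453 0.013] [562.09  18.6  170.4 ] 29.05
```

```bash
cat > turn.py <<'E'
from h import *
import sys,json
A=np.array([562.05,18.6,0])
def ang(s):
    m=Ro.from_rotvec(s["tcp_rot"]).as_matrix()[:,1]; return np.arctan2(-m@X,m@Y)
def turn(a,z,amin,w0,fz0,step=.1,slip=None,target=np.deg2rad(70),tmax=60):
    """slip: unwrapped start angle (a) of the clutch slip"""
    win=[];free=True
    while a-step>amin:
        q=robot.observe()["joints"]
        tz=np.mean(win[-2:]) if win else 0
        st=step if tz<.08 and slip is None else .05
        a-=st
        if free and tz<.07: z-=4*st/(2*np.pi)
        r=rot(a); j=kin.ik(A+Z*z,r)
        if j is None or np.abs(j-q).max()>.4: print("ik jump",j,q); a+=st; break
        robot.servo_line(A+Z*z,feed=100,rotation=r)
        f,w=Fz(3); s=robot.observe(); t=w[2]-w0; win.append(t)
        z+=float(np.clip(.05*(f[2]-fz0),-.1,.1))
        aa=ang(s); aa+=2*np.pi*round((a-aa)/(2*np.pi))
        if slip is None and len(win)>1 and min(win[-2:])>.19: slip=aa+.05; print("SLIP start",slip)
        print(round(a,3),round(aa,3),"tz",round(t,3),"f",f.round(1),"z",round(z,2),round(s["tcp_pos"][2],2),"t",round(s["t"],2))
        if slip is not None and slip-aa>=target: print("DONE",np.degrees(slip-aa)); return a,z,slip,True
        if s["t"]>tmax or np.abs(f).max()>15: print("abort"); break
    return a,z,slip,False
E
python3 - <<'E'
from turn import *
a=2.95
f,w=Fz(3); 
robot.servo_line(A+Z*170.2,feed=10)
grip(0.0,50); 
f,w=Fz(8);s=robot.observe();print(f.round(2),w.round(3),s["grip_width"]*92,ang(s),s["t"])
r=turn(a,170.2,a-.75,-.002,0)
json.dump([r[0],r[1],r[2],r[3]],open("st.json","w"));print(r, robot.observe()["joints"].round(2))
E
```

```text
[-1.55  0.72  4.98] [0.195 0.539 0.003] 16.663077989344593 2.94994604399083 29.6083
2.85 2.85 tz -0.013 f [-1.4  0.6  5. ] z 170.24 170.29 t 29.88
2.75 2.753 tz -0.01 f [-1.3  0.5  5. ] z 170.27 170.2 t 30.16
2.65 2.654 tz -0.017 f [-1.   0.6  4.3] z 170.31 170.17 t 30.43
2.55 2.555 tz -0.003 f [-0.9  0.5  4.1] z 170.35 170.14 t 30.71
2.45 2.455 tz -0.006 f [-1.3  0.2  2.4] z 170.38 170.12 t 30.98
2.35 2.355 tz -0.002 f [-1.1  0.7  1.6] z 170.4 170.1 t 31.26
2.25 2.255 tz 0.01 f [-1.   1.4  0.3] z 170.35 170.1 t 31.53
(2.2499999999999996, 170.34830811590643, None, False) [-0.2   0.37  0.14  1.87 -0.06  0.91  2.1 ]
```

```bash
python3 - <<'E'
from turn import *
a,z,_,_=json.load(open("st.json"))
r=turn(a,z,a-2.2,0,0,step=.15)
json.dump(list(r),open("st.json","w"));s=robot.observe();print(r, s["joints"].round(2),s["grip_width"]*92)
E
```

```text
2.1 2.105 tz 0.01 f [-0.5  0.7  0.5] z 170.28 170.04 t 31.86
1.95 1.955 tz -0.01 f [-0.8  0.4 -1.6] z 170.1 169.95 t 32.18
1.8 1.805 tz 0.022 f [-0.6  1.4 -1.6] z 169.92 169.89 t 32.51
1.65 1.655 tz -0.012 f [-0.9  1.3 -1.2] z 169.77 169.78 t 32.83
1.5 1.505 tz 0.0 f [-0.7  1.4 -0.4] z 169.65 169.67 t 33.16
1.35 1.355 tz 0.046 f [-0.7  0.8 -0.7] z 169.52 169.57 t 33.48
1.2 1.205 tz -0.001 f [-0.6  1.5 -1.2] z 169.36 169.46 t 33.81
1.05 1.055 tz -0.008 f [-0.6  0.9  0.3] z 169.28 169.34 t 34.13
0.9 0.905 tz 0.014 f [-0.9  1.5 -0.2] z 169.18 169.25 t 34.46
0.75 0.755 tz -0.012 f [-0.9  1.5  0.3] z 169.1 169.16 t 34.78
0.6 0.605 tz 0.036 f [-0.8  1.4  0.1] z 169.01 169.05 t 35.11
0.45 0.455 tz 0.018 f [-0.7  1.1  0.4] z 168.93 168.97 t 35.43
0.3 0.305 tz -0.017 f [-0.1  1.3  0.4] z 168.85 168.9 t 35.76
0.15 0.155 tz -0.022 f [-0.   1.4  0.4] z 168.78 168.81 t 36.08
(0.15000000000000016, 168.77823642884718, None, False) [-0.56  0.41  0.59  1.89 -0.28  0.92  0.2 ] 16.659882037530046
```

```bash
python3 - <<'E'
from turn import *
a,z,_,_=json.load(open("st.json"))
r=turn(a,z,-1.6,0,0,step=.15)
json.dump(list(r),open("st.json","w"));s=robot.observe();print(r, s["joints"].round(2),s["grip_width"]*92)
for b in (-1.8,-2,-2.2,-2.4): 
    j=kin.ik(A+Z*r[1],rot(b)); print(b,None if j is None else np.round(j,2))
E
```

```text
0.0 0.005 tz 0.018 f [-0.1  0.8  0.3] z 168.7 168.73 t 36.41
-0.15 -0.145 tz 0.002 f [-0.6  1.5  0.8] z 168.64 168.66 t 36.73
-0.3 -0.295 tz -0.028 f [-0.3  0.9  0.8] z 168.58 168.57 t 37.06
-0.45 -0.445 tz 0.025 f [0.5 0.9 0.6] z 168.52 168.52 t 37.38
-0.6 -0.595 tz 0.154 f [-0.3  0.4  0.5] z 168.45 168.47 t 37.71
-0.65 -0.647 tz 0.193 f [-0.3  0.7  1.4] z 168.52 168.48 t 37.98
SLIP start -0.647400631707081
-0.7 -0.697 tz 0.226 f [0.2 0.8 0.3] z 168.54 168.49 t 38.26
-0.75 -0.748 tz 0.177 f [-0.3  0.7  0. ] z 168.54 168.51 t 38.53
-0.8 -0.798 tz 0.202 f [0.2 0.8 0.5] z 168.56 168.52 t 38.81
-0.85 -0.848 tz 0.218 f [-0.   0.9 -0.5] z 168.54 168.52 t 39.08
-0.9 -0.898 tz 0.193 f [0.2 0.8 0.6] z 168.57 168.51 t 39.36
-0.95 -0.948 tz 0.199 f [ 0.6  0.9 -0.3] z 168.55 168.51 t 39.63
-1.0 -0.998 tz 0.223 f [-0.1  0.4 -0.8] z 168.51 168.51 t 39.91
-1.05 -1.048 tz 0.177 f [0.4 0.2 0.2] z 168.52 168.52 t 40.18
-1.1 -1.098 tz 0.196 f [ 0.3  0.6 -0.7] z 168.49 168.55 t 40.46
-1.15 -1.148 tz 0.174 f [-0.2  0.1 -0.5] z 168.46 168.52 t 40.73
-1.2 -1.198 tz 0.205 f [0.3 0.6 1.2] z 168.53 168.5 t 41.01
-1.25 -1.248 tz 0.214 f [-0.   0.4 -0.1] z 168.52 168.51 t 41.28
-1.3 -1.298 tz 0.251 f [-0.1 -0.1 -0.1] z 168.52 168.51 t 41.56
-1.35 -1.348 tz 0.2 f [-0.1  0.3  0.1] z 168.52 168.48 t 41.83
-1.4 -1.398 tz 0.241 f [-0.4  0.6  0.2] z 168.53 168.52 t 42.11
-1.45 -1.448 tz 0.187 f [ 0.1 -0.  -0.2] z 168.52 168.53 t 42.38
(-1.4500000000000006, 168.5222711568965, np.float64(-0.647400631707081), False) [-0.83  0.52  0.98  1.91 -0.52  0.99 -1.18] 16.872258745859916
-1.8 [-0.88  0.57  1.07  1.91 -0.59  1.02 -1.47]
-2 [-0.9   0.59  1.11  1.91 -0.62  1.04 -1.64]
-2.2 [-0.93  0.62  1.16  1.91 -0.66  1.06 -1.8 ]
-2.4 [-0.95  0.65  1.2   1.91 -0.7   1.08 -1.97]
```

The torque plateaued at about 0.2 N m from roughly a = -0.63 rad, so the clutch has slipped about 47° (2 clicks). I'll continue to about 74° of slip.

```bash
python3 - <<'E'
from turn import *
a,z,_,_=json.load(open("st.json"))
r=turn(a,z,-1.99,0,0,step=.05,slip=-.63,target=1.275)
s=robot.observe();print(s["joints"].round(2),s["grip_width"]*92)
f,w=Fz(8);print("held",w.round(3),f.round(2))
grip(0.45,20)
f,w=Fz(10);s=robot.observe();print("released",w.round(3),f.round(2),s["grip_width"],s["t"])
robot.servo_line(A+Z*225,feed=120)
robot.servo_line(A-X*150+Z*240,feed=200)
robot.servo_line(A-X*200-Y*60+Z*260,feed=200)
robot.hold(.2)
print(robot.observe()["t"])
crop("scene","s4",280,230,120,130,5) ; crop("top","t4",230,195,110,85,7)
im=viewer.read_camera("scene");cv2.imwrite("pics/s4f.png",im[:,:,::-1])
im=viewer.read_camera("top");cv2.imwrite("pics/t4f.png",im[:,:,::-1])
for n in ("pin_head","ratchet_top"):
  for c in ("scene","top"):
    K,R,t=cam(c);print(n,c,[(np.round(R.T@(np.array(d["at"])-t),1).tolist(),round(d["confidence"],2)) for d in viewer.pinpoint(n,c)][:3])
E
```

```text
-1.5 -1.498 tz 0.222 f [-0.2 -0.1  0.6] z 168.52 168.52 t 42.66
-1.55 -1.548 tz 0.196 f [-0.1 -0.   0.4] z 168.54 168.52 t 42.93
-1.6 -1.598 tz 0.195 f [ 0.2  0.1 -0.2] z 168.53 168.51 t 43.21
-1.65 -1.648 tz 0.211 f [-0.2  0.7  0.1] z 168.53 168.52 t 43.48
-1.7 -1.698 tz 0.22 f [ 0.   0.8 -0.1] z 168.53 168.51 t 43.76
-1.75 -1.748 tz 0.208 f [ 0.1  0.3 -0.3] z 168.51 168.53 t 44.03
-1.8 -1.798 tz 0.202 f [-0.2  0.2 -0.3] z 168.5 168.51 t 44.31
-1.85 -1.848 tz 0.199 f [-0.7 -0.2  0.2] z 168.51 168.5 t 44.58
-1.9 -1.898 tz 0.206 f [-0.2  0.4  0.2] z 168.52 168.5 t 44.86
-1.95 -1.948 tz 0.218 f [-0.1 -0.1  0.2] z 168.53 168.52 t 45.13
DONE 75.50772405418026
[-0.9   0.59  1.1   1.91 -0.62  1.03 -1.59] 16.527218552826824
held [-0.02   0.279  0.204] [-0.28  0.14  0.19]
released [ 0.014  0.147 -0.006] [-0.03  0.04  0.09] 0.4477782471553887 45.825
48.0917
pin_head scene [([571.8, 114.1, 43.4], 0.78)]
pin_head top [([571.8, 109.4, 47.8], 0.65)]
ratchet_top scene [([336.6, 193.8, 191.5], 0.63), ([556.7, 18.7, 185.7], 0.57), ([640.2, -291.6, 190.6], 0.55)]
ratchet_top top [([560.2, 15.3, 44.9], 0.73), ([642.4, -293.4, 193.0], 0.48), ([557.8, 18.7, 187.4], 0.47)]
```

View pics/s4.png

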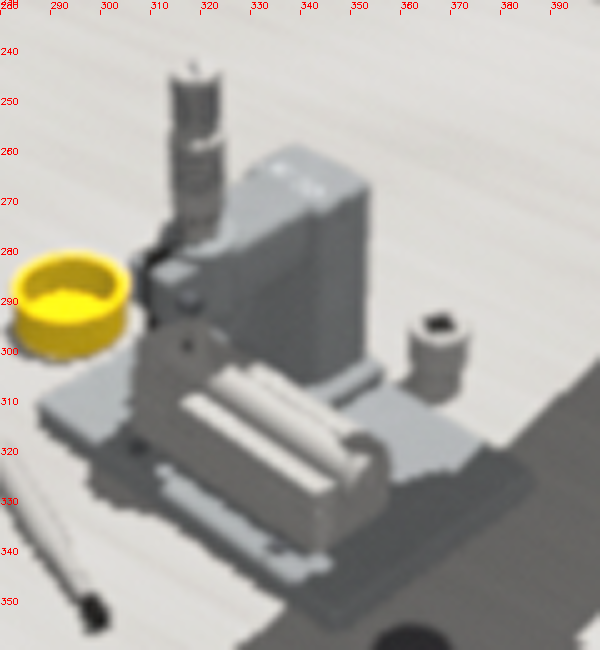

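View pics/t4.png

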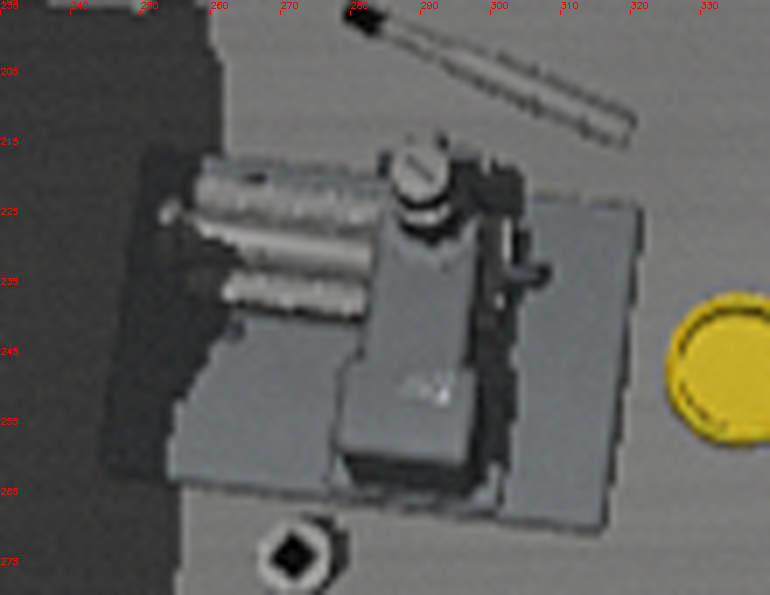

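View pics/t4f.png

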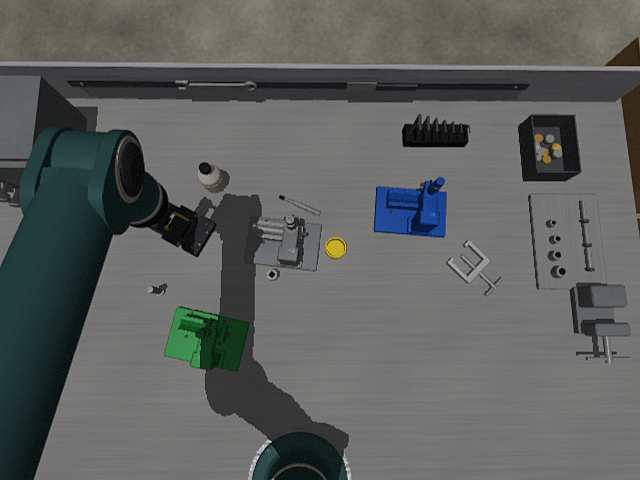

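The pin head has moved to the V's end, the other tools are unmoved, and the gripper is clear. The knob's slot went from "/" to "\" at about (290,219). Before handing in, I'll compare its turn with the hand's 281° to rule out the pads slipping.

```bash
python3 - <<'E'
from h import *
a=cv2.imread("pics/top0.png",0);b=cv2.imread("pics/t4f.png",0)
for im,n,dv in ((a,"0",0),(b,"4",0)):
    p=im[213:226,284:297]; print(p)
out=np.hstack([cv2.resize(x[211:228,282:299],None,fx=20,fy=20,interpolation=cv2.INTER_CUBIC) for x in (a,b)])
cv2.imwrite("pics/slot.png",out)
E
```

```text
[[103 107 105 106 108 103 105 105  93  98 107 106 104]
 [108 108 108 107 104 109 109 105  78  70 115 112 110]
 [109 110 110 106 109 107 113 113  93  32 102  97  99]
 [ 93  90 106 113 114 117 117 100 110  63  89  87  94]
 [ 58  53 112 120 119 116  94  88 116 110  67  76  76]
 [ 47  58 131 123 121 100  78 116 124 121  25  26  28]
 [ 28  60 139 126 103  86 110 126 125 122  32  41  37]
 [ 67  76 116 128  87 113 128 124 128 111  20  41  40]
 [ 98  89  67 128 121 137 135 135 115  68  22  44  38]
 [ 98  88  46  91 115 123 116 109  66  14  25  40  38]
 [107  97  73  19  50  71  51  38  16  35  78  41  41]
 [108 100  82  95  90   8  17  35  69  93  91  42  44]
 [ 89  99  74 110 131 113 120 107 112 101  40  31  37]]
[[115 116 114 112 114 114 115 113 105 107 117 114 115]
 [119 117 117 115  98 112 114 114  83  73 123 119 120]
 [119 120 117 113 103 111 119 116  75  38 113 104 105]
 [ 99  93 112 122 124 129 127 123 100  72  97  92  99]
 [ 66  55 108 128  94 117 128 126 127 115  75  77  82]
 [ 57  64 126 127  98  92 117 129 128 129  40  37  35]
 [ 31  67 139 133 134 113  96 109 134 134  44  41  45]
 [ 73  80 123 139 139 136 112  89 130 129  30  43  44]
 [108  98  83 144 148 147 145 129 132  91  18  47  44]
 [103  97  60 107 128 152 141 127 104  40  35  44  46]
 [113 107  87  31  59 108  90  65  17  14  45  55  44]
 [115 112 105  78  21  22  18  28  39 103  61  46  47]
 [101 109  85  94 107 107 115 133 111 122  50  28  45]]
```

View pics/slot.png

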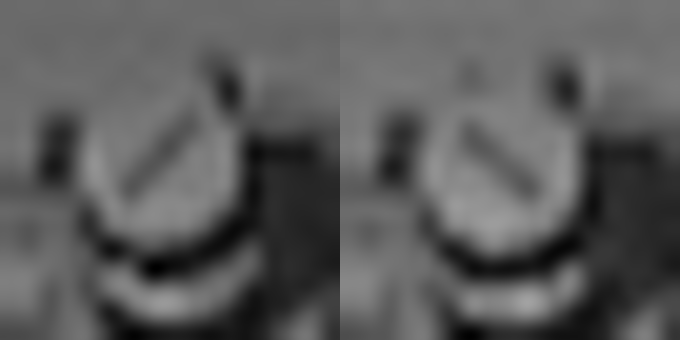

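```bash
python3 - <<'E'
from h import *
robot.job_done(); print(robot.observe()["t"])
E
```

```text
the job is handed in; nothing more can be done
the job is handed in; nothing more can be done
```

I pushed the pin home, ran the spindle down until the clutch had slipped about three clicks, let go, backed away and handed the job in. The clock read about 49 s of the 72 s allowed.

- **Pin:** it slid at about 1.5 N. At the stop the force rose to 5.6 N with no further movement. In the last pictures the pin head is at about (572, 112), roughly 94 mm from the micrometer's axis, which is where it should be when home.
- **Ratchet:** I centred the grip on the knob by feel and held it at 50 N, above the thimble. I turned it 281° clockwise, following it down. The torque jumped from about 0.03 to 0.2 N m and stayed there, and I turned a further 75° or so on that plateau, about 3.3 clicks.
- **After letting go:** the wrist torque went back to zero, and the top and scene pictures show the other tools near the micrometer where they were.

**One check disagreed:** the slot on the knob shows a turn of about 268°, give or take 7°, against the hand's 281°. The pads may have wound up or crept slightly, so the true clutch slip is probably 62 to 75°, or 2.8 to 3.3 clicks. I left it there rather than turn the ratchet further. The gradual torque rise expected as the spindle tightens was also lost in the sensor noise; only the steep rise to the clutch torque was clear.

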